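# Size an idli-stand collar on the stepped cone

### The job

Take the metal collar that stands on the round idli plate and slide it down the leaning stepped cone until it stops squarely on a step, then let go of it. Then slide the pointer on the gauge's track to the tally mark of the step where the collar stopped (one bar for the top step, two for the middle, three for the foot). Leave the collar on the square trivet, and the other things, where they are.

Things in the scene. Friction and masses are not known exactly. Their poses are not given: they have to be found in the camera images.
- gauge: Sizing gauge, fixed: wooden base 180 x 190 x 12 mm on the bamboo board (board top 30 mm above the work surface). Origin: centre of its underside; x its length, y its width, z up. It carries the leaning cone (y = -40 mm) and the pointer's track (y = +65 mm, along x). Black tally bars on the base at the track's -y side, towards the cone: one bar at x = -17.5 mm, two at 12.5, three at 42.5.
- cone: Aluminium stepped cone on the gauge, 100 mm long. z is its axis, foot to tip, leaning 30 degrees from vertical to the gauge's -x; y is the gauge's y. Origin: centre of its foot, at (30, -40, 45) mm in the gauge's frame. Foot flange 72 mm dia, 0 to 8 mm up the axis (three dark bands; its top face is the foot step), then bottom section 8 to 38 mm, 56 narrowing to 52 mm dia (two bands).
- stop1 (a point): Centre of the cone's top step (one bar), a flat shoulder on the axis 68 mm from the foot. Above it the top section narrows from 30 to 18 mm dia at the tip. The collar with the 34 mm bore stops with its underside here.
- stop2 (a point): Centre of the cone's middle step (two bars), a flat shoulder on the axis 38 mm from the foot. Above it the middle section, 38 to 68 mm up, narrows from 42 to 39 mm dia (one dark band). The collar with the 46 mm bore stops with its underside here.
- cone_tip (a point): Tip of the cone, on its axis, 100 mm from the foot.
- pointer (a joint): Travel of the pointer along the gauge's +x, in m, 0 to 0.12. 0.045 is level with the one-bar mark, 0.075 with two bars, 0.105 with three. It starts parked between 0 and 0.02 and stays where it is left; it takes about 1.5 N to move.
- pointer_grip (a point): The pointer's upright aluminium grip block, 16 mm (gauge x) by 24 mm (gauge y) by 34 mm tall; this point is on its centre line, 12 mm below its top and 42.5 mm above the gauge's underside. Pinch it across the 16 mm.
- idli_plate: Round stainless idli plate, 156 mm dia, 10 mm thick, fixed on the board, with four round cup marks. Origin: centre of the underside. The collar standing on it at the start is the one to measure.
- trivet: Square dark wooden trivet, 150 x 150 x 10 mm, fixed on the board. Origin: centre of the underside. The collar standing on it must stay.
- collar_small: Plain aluminium collar, a thick ring standing with its bore upright: outside dia 60 mm, bore 34 mm, height 32 mm, about 0.15 kg. Origin: centre of its underside, z along the bore. Stands on the idli plate or on the trivet.
- collar_large: Plain aluminium collar, like the other but outside dia 66 mm, bore 46 mm, height 32 mm, about 0.16 kg. Origin: centre of its underside, z along the bore. Stands on the idli plate or on the trivet.
- vent_weight: Bystander: small aluminium vent weight, 44 mm dia, 56 mm tall, on the board. Origin: centre of the underside.
- tumbler: Bystander: steel tumbler, 66 mm dia, 90 mm tall, on the board. Origin: centre of the underside.
- brush: Bystander: green scrubbing brush standing upright on its bristles, 68 mm dia, 95 mm tall. Origin: centre of the underside.
- spoon: Bystander: steel spoon lying on the board near the robot, 170 mm long. Its x axis runs along its length.
- katori: Bystander: small steel bowl, 90 mm dia, 35 mm tall. Origin: centre of the underside.
Not all that is in view belongs to the job. Leave any red look-alike of the collar_large alone.

How it is judged:
On the way, in this order (a step that is already met when the one before it is completed fails the run):
1. the collar from the idli plate sits squarely on the step that stops it, and the gripper has let go; the other collar is still on the trivet (((distance between collar_small and stop1 below 0.008 m and angle between the z axis of collar_small and the z axis of cone, either way round below 0.12 rad and linear speed of collar_small below 0.03 m/s and horizontal distance between collar_large and trivet below 0.06 m and angle between collar_large's own z axis and vertical below 0.15 rad and height (world z) of collar_large below 0.05 m and contact force between the fingers and collar_small below 0.1 N) or (distance between collar_large and stop2 below 0.008 m and angle between the z axis of collar_large and the z axis of cone, either way round below 0.12 rad and linear speed of collar_large below 0.03 m/s and horizontal distance between collar_small and trivet below 0.06 m and angle between collar_small's own z axis and vertical below 0.15 rad and height (world z) of collar_small below 0.05 m and contact force between the fingers and collar_large below 0.1 N))), for 0.2 s.
2. the pointer is at the tally mark of that step (((distance between collar_small and stop1 below 0.008 m and angle between the z axis of collar_small and the z axis of cone, either way round below 0.12 rad and linear speed of collar_small below 0.03 m/s and horizontal distance between collar_large and trivet below 0.06 m and angle between collar_large's own z axis and vertical below 0.15 rad and height (world z) of collar_large below 0.05 m and value of joint pointer between 0.036 and 0.054 m) or (distance between collar_large and stop2 below 0.008 m and angle between the z axis of collar_large and the z axis of cone, either way round below 0.12 rad and linear speed of collar_large below 0.03 m/s and horizontal distance between collar_small and trivet below 0.06 m and angle between collar_small's own z axis and vertical below 0.15 rad and height (world z) of collar_small below 0.05 m and value of joint pointer between 0.066 and 0.084 m))), for 0.2 s.
At the end, for the whole second after the job is handed in: The idli plate's collar is released at rest on the cone, within 8 mm of its step (34 mm bore: top, 46 mm: middle) and 0.12 rad of the cone's axis; the pointer is within 9 mm of that step's mark (0.045 or 0.075 m); the other collar stands upright on the trivet, within 60 mm of its centre (((distance between collar_small and stop1 below 0.008 m and angle between the z axis of collar_small and the z axis of cone, either way round below 0.12 rad and linear speed of collar_small below 0.03 m/s and horizontal distance between collar_large and trivet below 0.06 m and angle between collar_large's own z axis and vertical below 0.15 rad and height (world z) of collar_large below 0.05 m and value of joint pointer between 0.036 and 0.054 m and velocity of joint pointer below 0.01 m/s) or (distance between collar_large and stop2 below 0.008 m and angle between the z axis of collar_large and the z axis of cone, either way round below 0.12 rad and linear speed of collar_large below 0.03 m/s and horizontal distance between collar_small and trivet below 0.06 m and angle between collar_small's own z axis and vertical below 0.15 rad and height (world z) of collar_small below 0.05 m and value of joint pointer between 0.066 and 0.084 m and velocity of joint pointer below 0.01 m/s))); the robot touches nothing.
It fails at once if a bystander is shifted more than 30 mm (distance of any of vent_weight, tumbler, brush, spoon, katori from where it was at the start of the episode above 0.03 m).
It fails at once if the pointer is set to a mark before the collar is on the cone (value of joint pointer above 0.036 m and distance between collar_small and stop1 above 0.03 m and distance between collar_large and stop2 above 0.03 m).
It also fails if it takes over 54 s, if anything falls off the work surface, if the arm or the gripper's body presses on something with over 40 N, if the wrist force passes 120 N, or if a joint passes its speed limit or range.

### The arm

A 6-joint arm with a two-finger parallel gripper is mounted at the origin on the work surface. World frame = base frame: x ahead of the robot, y to its left, z up, the work surface at z = 0. Lengths are in m, angles in rad, forces in N, time in s.
With the tool pointing down it reaches from about 0.35 to 0.775 m from the base axis. Payload 5.5 kg.
Tool frame: the origin (TCP) lies midway between the tips of the shut fingers; the grasp point (between the pads) lies 19 mm behind it; x points along the fingers, z is the direction in which the jaws open and shut, and the axes are right-handed (so a half turn about x gives the same grasp; the last joint's range is limited). The gripper opens to 85 mm and grips with 20 to 120 N. Pads are 22 mm wide; open, the fingers measure 114 mm over their backs; the gripper's body (76 mm by 85 mm) begins 54 mm behind the grasp point. The pads swing forward as they close: fully open they stand 13 mm farther back than shut.
Start: joints at [-1.258, 0.313, 0.046, 1.304, 0, 1.431], TCP at [0.252, -0.517, 0.231] pointing down, gripper open.
Joint ranges: [-2.76, 2.76], [-0.86, 1.69], [-1.03, 1.26], [-2.2, 2.34], [-1.47, 1.5], [-3.14, 3.14]. Speed limits (rad/s): [2.57, 2.57, 3.14, 3.14, 3.14, 3.14].

### API

Orientations are given as a rotation vector (axis times angle).
In Python, from bench import get_obs, viewer, robot gives the robot as it stands.
- The arm moves only by the tool play_rows, never from a script. Its argument "increments" is a list of rows, each a list of 7 numbers: the shift along the tool's x, y, z in mm, then the turn, a rotation vector about the tool's x, y, z in degrees, then the opening, from 0 (shut) to 1 (fully open). In form: [[x, y, z, rx, ry, rz, jaw], ...]. A call has 1 to 20 rows; each row shifts and turns the commanded pose from where the row before left it, along the tool's axes as they then stand; what a row does not reach is not made up. A row lasts 1/8 s, in which the tool goes at most 62.5 mm and 10.7 degrees, less where a joint would pass 70% of its speed; a pose out of reach is approached as far as the arm can. A call with a gripper value outside its range is refused whole. The fingers move at their own pace and stop on an object; "squeeze" is the grip in N (left out, the last holds). Time passes only in rows, so rows that do not move let the fingers close. It gives the time, the measured TCP pose, the force and the opening at its end, in the units of the state.
- get_obs(): the state, without advancing time (a new reading comes with each control period).
- viewer.camera(name): name is "scene" or "top" or "wrist"; returns a dict with "image" (384x512x3 uint8, red, green, blue), "range_z" (384x512 float32, m along the optical axis (not along the pixel's ray), 0 where there is no reading), "intrinsics" (3x3 intrinsics, pixels), "pose" (4x4, takes a point from camera to world coordinates); the wrist camera has in their place "mount" (4x4, takes a point from camera to tool coordinates, whose origin is the TCP and whose axes are the tool frame's). Camera axes: x right, y down, z forward; pixel columns grow to the right and rows downward; lengths in m; the calibration is good to about 2 mm. The wrist camera is an equidistant fisheye: a pixel r from the principal point sees the ray r / f radians off the axis. A picture is of the moment at which its call begins: read the wrist's pose just before it.
- robot.job_done(): hands the job in, once; it reports no verdict.
The state is a dict: "clock": time; "joints": joint angles; "qd": joint speeds; "joint_torque": joint torques, N m; "tool_pos": TCP position; "ee_rot": TCP orientation; "wrist_force": force on the tool from outside, world axes, zero at the start; "moment": the same for the moment, N m; "width": opening from 0.0 (shut) to 1.0 (fully open).
Only numpy, scipy, OpenCV 4.12 (cv2) and the standard library are available. Lean on these libraries where they do the work, as an engineer would, in place of code of your own. Each camera call takes 0.05 s, during which the arm holds its last target.

## Working session

There is one attempt and no reset: what is moved stays moved. The work goes in short steps, Python scripts to look and compute and a tool call to move; the robot and the scene stay as the last step left them, time stands still between calls to the robot, and variables do not carry over. Pictures are saved under pics/ and viewed, and the job is handed in when it is done.

Besides the shell and the picture viewer there is one more tool, called after "Emit:" as name(argument=value, ...), one argument or row to a line, values as JSON. play_rows: Moves the arm, as the interface text tells. Its arguments: {"type":"object","properties":{"increments":{"type":"array"},"squeeze":{"type":"number"}},"required":["increments"]}

```bash
ls; mkdir -p pics; python3 - <<'E'
from bench import get_obs, viewer, robot
import cv2,numpy as np
o=get_obs();print(o)
for n in ["scene","top","wrist"]:
    c=viewer.camera(n);cv2.imwrite(f"pics/{n}0.png",c["image"][:,:,::-1]);np.savez(f"{n}0.npz",**c)
    print(n,c["intrinsics"].round(1).tolist(),(c.get("pose") if "pose" in c else c["mount"]).round(4).tolist())
E
```

```text
pics
{'clock': 0.0, 'joints': array([-1.25759925e+00,  3.13982242e-01,  4.49673898e-02,  1.30361521e+00,
        3.87964687e-05,  1.43120231e+00]), 'qd': array([-3.26325615e-03, -1.52310162e-03,  1.95330060e-03, -1.79645900e-04,
       -4.70179947e-07,  5.81945348e-05]), 'joint_torque': array([-7.22126115e-04, -4.80622315e+01,  2.98535174e+01,  1.93055591e-02,
       -5.08275832e-05,  1.28543149e-06]), 'tool_pos': array([ 0.25139201, -0.51655338,  0.23041448]), 'ee_rot': array([ 0.87070999,  1.39143273, -0.86872722]), 'wrist_force': array([-0.37367688, -0.41166088, -1.38517848]), 'moment': array([-0.03086718,  0.05909386,  0.00596596]), 'width': 0.9969231374157397}
scene [[461.1, 0.0, 259.3], [0.0, 461.1, 189.9], [0.0, 0.0, 1.0]] [[-0.6339, 0.5009, -0.5893, 1.3515], [0.7734, 0.4152, -0.479, 0.6255], [0.0047, -0.7594, -0.6506, 1.0262], [0.0, 0.0, 0.0, 1.0]]
top [[416.9, 0.0, 259.3], [0.0, 416.9, 190.7], [0.0, 0.0, 1.0]] [[-0.0184, -0.9944, 0.1037, 0.4074], [-0.9998, 0.0175, -0.0092, -0.0212], [0.0073, -0.1038, -0.9946, 1.1959], [0.0, 0.0, 0.0, 1.0]]
wrist [[297.3, 0.0, 257.3], [0.0, 297.3, 192.0], [0.0, 0.0, 1.0]] [[-0.0002, -0.2772, 0.9608, -0.1432], [0.0001, -0.9608, -0.2772, 0.0701], [1.0, 0.0001, 0.0003, -0.0006], [0.0, 0.0, 0.0, 1.0]]
```

View pics/scene0.png

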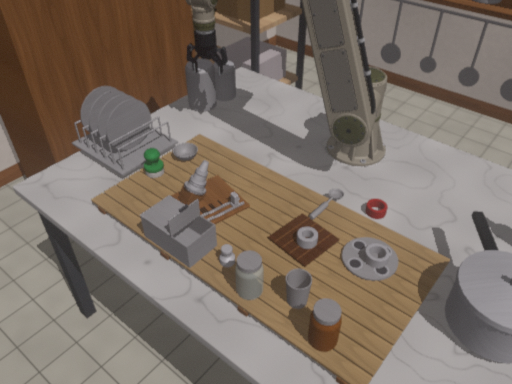

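View pics/top0.png

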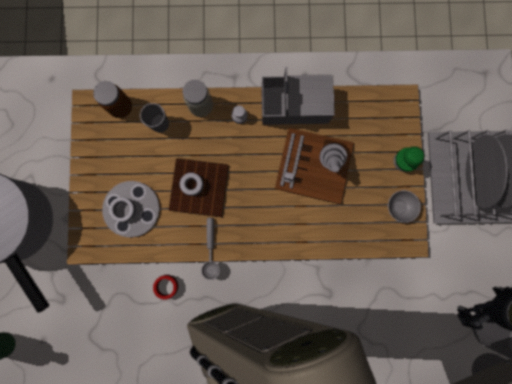

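Candidates in the top view: the ring on the idli plate (122,209), the ring on the trivet (191,184) and the red look-alike (165,287). I choose the one on the plate and check it in close crops.

```bash
python3 - <<'E'
import cv2,numpy as np
t=np.load("top0.npz");s=np.load("scene0.npz")
a=cv2.resize(t["image"][145:245,90:240],None,fx=4,fy=4,interpolation=cv2.INTER_CUBIC)
b=cv2.resize(t["image"][120:210,265:365],None,fx=5,fy=5,interpolation=cv2.INTER_CUBIC)
c=cv2.resize(s["image"][205:285,260:410],None,fx=4,fy=4,interpolation=cv2.INTER_CUBIC)
d=cv2.resize(s["image"][150:240,160:260],None,fx=5,fy=5,interpolation=cv2.INTER_CUBIC)
for n,i in zip("abcd",(a,b,c,d)): cv2.imwrite(f"pics/c_{n}.png",i[:,:,::-1])
E
```

```text
(no output)
```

View pics/c_a.png

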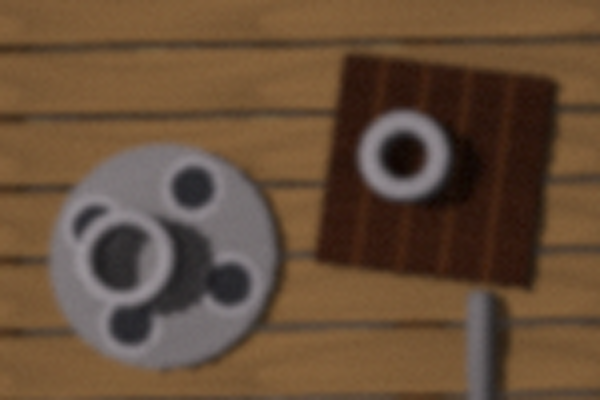

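View pics/c_b.png

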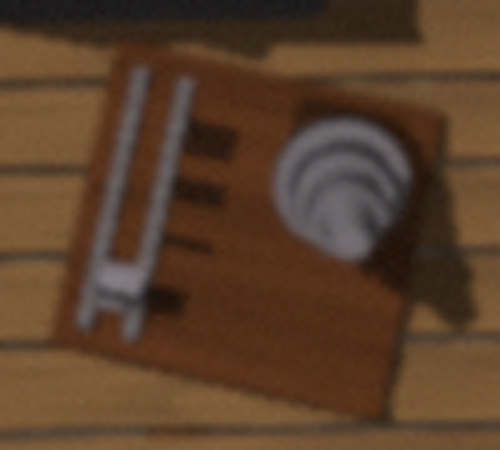

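View pics/c_c.png

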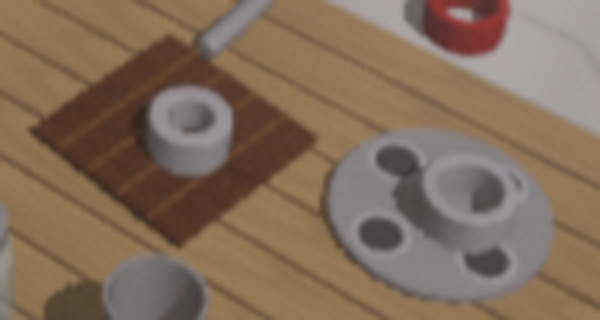

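View pics/c_d.png

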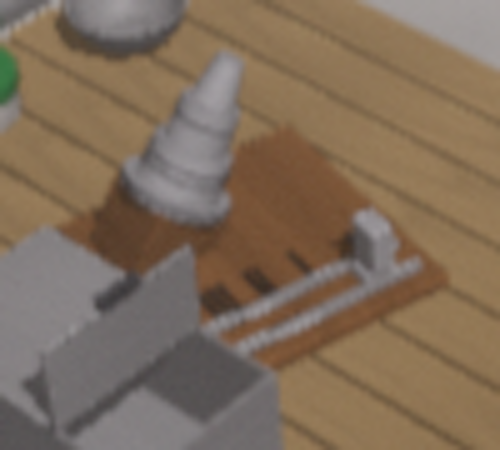

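The plate ring has the thin wall and wide bore, so it is collar_large, which stops on the middle step (two bars, 0.075). The trivet ring has the thick wall, so it is collar_small. Next I measure with depth.

```bash
cat > h.py <<'E'
import numpy as np,cv2
from scipy.spatial.transform import Rotation as R
def cloud(c):
    K=c["intrinsics"];z=c["range_z"].astype(float);v,u=np.mgrid[:z.shape[0],:z.shape[1]]
    P=np.stack([(u-K[0,2])/K[0,0]*z,(v-K[1,2])/K[1,1]*z,z],-1)
    W=P@c["pose"][:3,:3].T+c["pose"][:3,3]; W[z==0]=np.nan
    return W
def ray(c,uv,h):
    K=c["intrinsics"];uv=np.atleast_2d(uv).astype(float)
    d=np.c_[(uv[:,0]-K[0,2])/K[0,0],(uv[:,1]-K[1,2])/K[1,1],np.ones(len(uv))]@c["pose"][:3,:3].T
    o=c["pose"][:3,3];return o+d*((h-o[2])/d[:,2])[:,None]
def wproj(c,pts,To):  # world->wrist pixels; To=(pos,rotvec)
    Rt=R.from_rotvec(To[1]).as_matrix();p=(np.atleast_2d(pts)-To[0])@Rt
    M=c["mount"];q=(p-M[:3,3])@M[:3,:3];K=c["intrinsics"]
    r=np.hypot(q[:,0],q[:,1]);th=np.arctan2(r,q[:,2]);s=th/np.maximum(r,1e-9)
    return np.c_[K[0,2]+K[0,0]*s*q[:,0],K[1,2]+K[1,1]*s*q[:,1]]
def wray(c,uv,To,h=None):
    K=c["intrinsics"];uv=np.atleast_2d(uv).astype(float)
    d=np.c_[(uv[:,0]-K[0,2])/K[0,0],(uv[:,1]-K[1,2])/K[1,1]];th=np.hypot(d[:,0],d[:,1])
    q=np.c_[d*(np.sin(th)/np.maximum(th,1e-9))[:,None],np.cos(th)]
    Rt=R.from_rotvec(To[1]).as_matrix();M=c["mount"]
    o=To[0]+Rt@M[:3,3];w=q@M[:3,:3].T@Rt.T
    if h is None:return o,w
    return o+w*((h-o[2])/w[:,2])[:,None]
def circ(xy):
    A=np.c_[2*xy,np.ones(len(xy))];s=np.linalg.lstsq(A,(xy**2).sum(1),rcond=None)[0]
    return s[:2],np.sqrt(s[2]+s[0]**2+s[1]**2)
E
python3 - <<'E'
from h import *
for n,wins in (("top",dict(plate=(145,245,95,165),triv=(155,215,165,235),gauge=(125,210,265,360))),("scene",dict(plate=(230,285,335,405),triv=(215,262,265,345),gauge=(150,235,165,255)))):
    c=np.load(n+"0.npz");W=cloud(c)
    for k,(a,b,d,e) in wins.items():
        P=W[a:b,d:e].reshape(-1,3);P=P[~np.isnan(P[:,0])]
        print(n,k,np.histogram(P[:,2],bins=np.arange(0.02,0.19,0.01))[0])
        if k!="gauge":
            hi=P[(P[:,2]>0.064)&(P[:,2]<.08)]
            print("  top z",np.median(hi[:,2]),len(hi),"mid",(hi[:,:2].min(0)+hi[:,:2].max(0))/2,np.ptp(hi[:,:2],axis=0))
E
```

```text
top plate [1452 3436 1497   48   64  229    0    0    0    0    0    0    0    0
    0    0]
  top z 0.0724846428595981 272 mid [0.48179362 0.34096418] [0.06493004 0.06516054]
top triv [ 472 1748 1564   21   62  218    0    0    0    0    0    0    0    0
    0    0]
  top z 0.07232673354592944 268 mid [0.54786358 0.15355065] [0.05799333 0.05910015]
top gauge [1740 2344 2973   69   43   46  107  119   58   75   51   60   51   36
   39    0]
scene plate [ 292 1733 1370   95  113  198    0    0    0    0    0    0    0    0
    0    0]
  top z 0.07307019004763399 270 mid [0.48248487 0.33930304] [0.06903354 0.0636532 ]
scene triv [ 285 1713 1404   77   87  184    0    0    0    0    0    0    0    0
    0    0]
  top z 0.0733877657758466 233 mid [0.54925898 0.1510703 ] [0.06081296 0.06106129]
scene gauge [ 631 3244 1373  226  172  126  147  146  141  258  391  141  133  117
  115   94]
```

```bash
python3 - <<'E'
from h import *
for n,(a,b,d,e) in (("top",(122,212,262,365)),("scene",(145,240,150,260))):
    c=np.load(n+"0.npz");W=cloud(c)
    m=np.zeros(W.shape[:2],bool);m[a:b,d:e]=True
    z=W[...,2]
    f=m&(np.abs(z-.042)<.005)
    im=cv2.cvtColor(c["image"],cv2.COLOR_RGB2HSV)
    print(n,im[160,320] if n=="top" else im[200,225], im[220,300] if n=="top" else im[250,260])
    rgb=c["image"].astype(int); f2=m&(rgb[...,0]-rgb[...,2]>25)&(rgb[...,0]/(rgb[...,1]+1)>1.45)
    f2=cv2.morphologyEx(f2.astype(np.uint8),cv2.MORPH_OPEN,np.ones((3,3)))
    v,u=np.nonzero(f2); P=ray(c,np.c_[u,v],.042)[:,:2]
    r=cv2.minAreaRect((P*1000).astype(np.float32));print(r,len(P));print(cv2.boxPoints(r).round(1).tolist())
    # pointer: top at 30+54.5
    T=W[m&(z>.06)]
    np.save(n+"_hi.npy",T)
    cv2.imwrite(f"pics/m_{n}.png",cv2.resize((f2*255)[a:b,d:e],None,fx=5,fy=5))
E
```

```text
top [ 6 50 96] [ 16 141 116]
((597.5065307617188, -186.87112426757812), (193.31077575683594, 182.0044708251953), 75.77281188964844) 2938
[[485.5, -258.20001220703125], [662.0, -302.8999938964844], [709.5, -115.5], [533.0999755859375, -70.80000305175781]]
scene [ 12 135 115] [ 17 106 147]
((0.0, 0.0), (0.0, 0.0), 0.0) 0
[[0.0, 0.0], [0.0, 0.0], [0.0, 0.0], [0.0, 0.0]]
```

View pics/m_top.png

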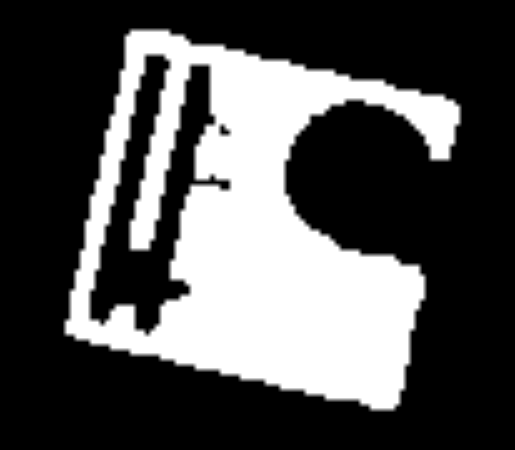

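```bash
cat >> h.py <<'E'
yaw=np.deg2rad(-14.2);G0=np.array([.5975,-.1869,.030]);RG=R.from_euler('z',yaw).as_matrix()
def g2w(p): return G0+RG@np.array(p,float)
AX=RG@np.array([-.5,0,np.sqrt(.75)])
FOOT=g2w([.03,-.04,.045])
E
python3 - <<'E'
from h import *
from scipy.optimize import least_squares
print("foot",FOOT,"stop2",FOOT+.038*AX,"tip",FOOT+.1*AX,"ax",AX)
prof=np.array([[8,28],[38,26],[38,21],[68,19.5],[68,15],[100,9]])/1000
for n in("top","scene"):
    T=np.load(n+"_hi.npy")
    d=T-FOOT;s=d@AX;r=np.linalg.norm(d-s[:,None]*AX,axis=1)
    k=(s>.012)&(s<.097)&(r<.04);P=T[k];print(n,k.sum(),"max z",T[r<.04][:,2].max())
    def rad(s): return np.where(s<.038,.028-(s-.008)*.002/.03,np.where(s<.068,.021-(s-.038)*.0015/.03,.015-(s-.068)*.006/.032))
    def f(o):
        d=P-(FOOT+o);s=d@AX;r=np.linalg.norm(d-s[:,None]*AX,axis=1)
        return r-rad(s)
    q=least_squares(f,np.zeros(3),loss="soft_l1",f_scale=.001);print(q.x,np.sqrt(np.median(q.fun**2)),q.cost)
    # pointer
    g=(T-G0)@RG; kk=(np.abs(g[:,1]-.065)<.02)&(g[:,2]>.045)&(g[:,2]<.065)
    print("pointer g",np.median(g[kk],axis=0),g[kk].min(0),g[kk].max(0),kk.sum())
E
```

```text
foot [ 0.61677107 -0.23303704  0.075     ] stop2 [ 0.5983516  -0.2283762   0.10790897] tip [ 0.5682988  -0.22077167  0.16160254] ax [-0.48472267  0.12265369  0.8660254 ]
top 352 max z 0.16739201542778281
[ 0.00029149 -0.00119843  0.00073707] 0.000773240714626341 0.00032069983271927773
pointer g [-0.05165591  0.06435134  0.05449406] [-0.05877208  0.05242379  0.04740899] [-0.04280097  0.07577917  0.06077705] 54
scene 371 max z 0.16808657879073186
[ 0.00060009 -0.00462275  0.00140377] 0.0016359601723740895 0.0005697922558845209
pointer g [-0.0410565   0.06589811  0.05461039] [-0.05987871  0.04637813  0.04544669] [0.22820186 0.08484708 0.06435222] 89
```

```bash
cat >> h.py <<'E'
def plan(Rc,p,Rt,q):
    """shift (mm, current tool axes) and turn (deg rotvec in tool axes)"""
    return (Rc.T@(q-p)*1000).round(1), np.rad2deg(R.from_matrix(Rc.T@Rt).as_rotvec()).round(2)
def pose():
    from bench import get_obs
    o=get_obs();return R.from_rotvec(o["ee_rot"]).as_matrix(),o["tool_pos"],o
GY=RG@np.array([0,1,0.])
def ori(x,z): return np.c_[x,np.cross(z,x),z]
E
python3 - <<'E'
from h import *
Rc,p,o=pose();print(Rc.round(3))
dn=np.array([0,0,-1.])
for s in(1,-1):
    Rt=ori(dn,s*GY);print(s,plan(Rc,p,Rt,np.array([.482,.340,.25])))
E
```

```text
[[-0.     0.899  0.437]
 [ 0.001  0.437 -0.899]
 [-1.     0.    -0.001]]
1 (array([ -18.3,  582.1, -669.5]), array([-1.3986e+02, -2.0000e-02, -1.1000e-01]))
-1 (array([ -18.3,  582.1, -669.5]), array([ 4.014e+01, -9.000e-02,  2.000e-02]))
```

Emit:
play_rows(
  increments=[
    [-5, 0, 0, -10, 0, 0, 1],
    [-5, 0, 0, -10, 0, 0, 1],
    [-5, 0, 0, -10, 0, 0, 1],
    [-5, 0, 0, -10, 0, 0, 1],
    [-5, 0, 0, -10, 0, 0, 1],
    [-5, 0, 0, -10, 0, 0, 1],
    [-5, 0, 0, -10, 0, 0, 1],
    [-5, 0, 0, -10, 0, 0, 1],
    [-5, 0, 0, -10, 0, 0, 1],
    [-5, 0, 0, -10, 0, 0, 1],
    [-5, 0, 0, -10, 0, 0, 1],
    [-5, 0, 0, -10, 0, 0, 1],
    [-5, 0, 0, -10, 0, 0, 1],
    [-5, 0, 0, -10, 0, 0, 1],
  ],
  squeeze=40,
)

```text
clock: 1.9
tool_pos: [0.2515, -0.5169, 0.3011]
ee_rot: [-1.03, 1.313, 1.031]
wrist_force: [-1.2, -0.9, -0.6]
width: 0.999
```

```bash
python3 - <<'E'
from h import *
Rc,p,o=pose();print(o["joints"].round(2),p,Rc.round(3))
Rt=ori(np.array([0,0,-1.]),GY)
print(plan(Rc,p,Rt,np.array([.45,-.1,.30])));print(plan(Rc,p,Rt,np.array([.482,.340,.2])))
E
```

```text
[-1.26  0.31  0.21  1.47  0.   -1.02] [ 0.25148313 -0.51691486  0.30107897] [[-0.    -0.971  0.237]
 [ 0.001  0.237  0.971]
 [-1.     0.     0.001]]
(array([  1.3, -93.9, 452.1]), array([ 0.47,  0.04, -0.02]))
(array([101.6, -20.6, 887.1]), array([ 0.47,  0.04, -0.02]))
```

Emit:
play_rows(
  increments=[
    [0, -9.4, 45, 0, 0, 0, 1],
    [0, -9.4, 45, 0, 0, 0, 1],
    [0, -9.4, 45, 0, 0, 0, 1],
    [0, -9.4, 45, 0, 0, 0, 1],
    [0, -9.4, 45, 0, 0, 0, 1],
    [0, -9.4, 45, 0, 0, 0, 1],
    [0, -9.4, 45, 0, 0, 0, 1],
    [0, -9.4, 45, 0, 0, 0, 1],
    [0, -9.4, 45, 0, 0, 0, 1],
    [0, -9.4, 45, 0, 0, 0, 1],
    [10, 7.3, 43.5, 0, 0, 0, 1],
    [10, 7.3, 43.5, 0, 0, 0, 1],
    [10, 7.3, 43.5, 0, 0, 0, 1],
    [10, 7.3, 43.5, 0, 0, 0, 1],
    [10, 7.3, 43.5, 0, 0, 0, 1],
    [10, 7.3, 43.5, 0, 0, 0, 1],
    [10, 7.3, 43.5, 0, 0, 0, 1],
    [10, 7.3, 43.5, 0, 0, 0, 1],
    [10, 7.3, 43.5, 0, 0, 0, 1],
    [10, 7.3, 43.5, 0, 0, 0, 1],
  ],
)

```text
clock: 4.4
tool_pos: [0.4867, 0.3377, 0.2006]
ee_rot: [-1.027, 1.316, 1.027]
wrist_force: [1.6, -0.3, 0.7]
width: 0.994
```

Emit:
play_rows(
  increments=[
    [0, 0, 0, 0, 0, 0, 1],
  ],
)

```text
clock: 4.53
tool_pos: [0.486, 0.3385, 0.1994]
ee_rot: [-1.029, 1.316, 1.03]
wrist_force: [-0.5, -1.0, 0.0]
width: 0.998
```

```bash
python3 - <<'E'
from h import *
from bench import viewer
Rc,p,o=pose();print(o["joints"].round(2),p)
c=viewer.camera("wrist");im=c["image"].copy();np.savez("w1.npz",**c)
t=np.linspace(0,2*np.pi,40);C=np.array([.482,.340,.072])
for r in(.033,.023):
    for q in wproj(c,C+np.c_[r*np.cos(t),r*np.sin(t),0*t],(p,o["ee_rot"])): cv2.circle(im,tuple(int(x) for x in q.round()),1,(255,0,0),-1)
cv2.imwrite("pics/w1.png",im[:,:,::-1])
Rt=ori(np.array([0,0,-1.]),GY);print(plan(Rc,p,Rt,np.array([.482,.340,.2])))
E
```

```text
[0.47 0.36 0.03 1.25 0.   0.71] [0.48598123 0.33853431 0.19939332]
(array([-0.6,  4.2,  0.5]), array([ 0.36, -0.08, -0.11]))
```

View pics/w1.png

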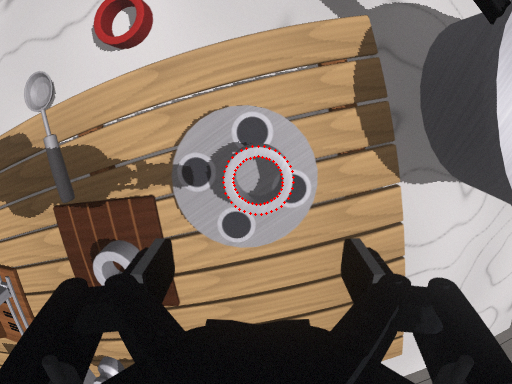

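Emit:
play_rows(
  increments=[
    [20, 4.2, 0.5, 0.4, 0, 0, 1],
    [35, 0, 0, 0, 0, 0, 1],
    [35, 0, 0, 0, 0, 0, 1],
    [20, 0, 0, 0, 0, 0, 1],
    [0, 0, 0, 0, 0, 0, 1],
    [0, 0, 0, 0, 0, 0, 1],
  ],
)

```text
clock: 5.32
tool_pos: [0.4837, 0.3374, 0.0925]
ee_rot: [-1.021, 1.317, 1.02]
wrist_force: [0.6, -0.0, 1.2]
width: 0.997
```

```bash
python3 - <<'E'
from h import *
from bench import viewer
Rc,p,o=pose();print(o["joints"].round(2),p)
c=viewer.camera("wrist");im=c["image"].copy()
t=np.linspace(0,2*np.pi,40);C=np.array([.482,.340,.072])
for r in(.033,.023):
    for q in wproj(c,C+np.c_[r*np.cos(t),r*np.sin(t),0*t],(p,o["ee_rot"])): cv2.circle(im,tuple(int(x) for x in q.round()),1,(255,0,0),-1)
cv2.imwrite("pics/w2.png",im[:,:,::-1])
Rt=ori(np.array([0,0,-1.]),GY);print(plan(Rc,p,Rt,np.array([.482,.340,.040])))
E
```

```text
[ 0.47  0.41 -0.16  1.   -0.    0.73] [0.48365516 0.33737462 0.09251233]
(array([52.5,  2.3,  2.1]), array([-0.31,  0.04,  0.07]))
```

View pics/w2.png

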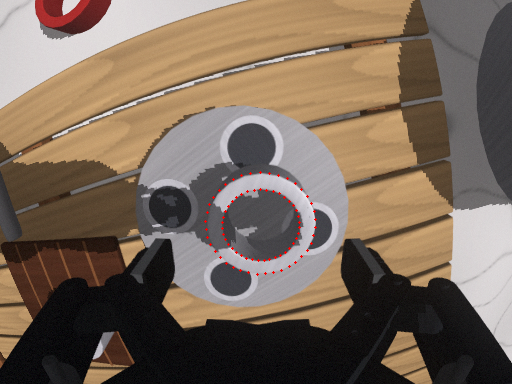

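Emit:
play_rows(
  increments=[
    [15, 2.3, 2.1, 0, 0, 0, 1],
    [15, 0, 0, 0, 0, 0, 1],
    [12, 0, 0, 0, 0, 0, 1],
    [10.5, 0, 0, 0, 0, 0, 1],
    [0, 0, 0, 0, 0, 0, 1],
    [0, 0, 0, 0, 0, 0, 0.6],
    [0, 0, 0, 0, 0, 0, 0.5],
    [0, 0, 0, 0, 0, 0, 0.5],
    [0, 0, 0, 0, 0, 0, 0.5],
    [0, 0, 0, 0, 0, 0, 0.5],
  ],
  squeeze=40,
)

```text
clock: 6.62
tool_pos: [0.4818, 0.3407, 0.0395]
ee_rot: [-1.021, 1.317, 1.021]
wrist_force: [-0.9, 0.6, 5.1]
width: 0.767
```

```bash
python3 - <<'E'
from h import *
from bench import viewer
Rc,p,o=pose();print(o["joints"].round(2),p,o["width"],o["wrist_force"])
c=viewer.camera("wrist");im=c["image"].copy()
cv2.imwrite("pics/w3.png",im[:,:,::-1])
E
```

```text
[ 0.48  0.46 -0.22  0.88 -0.    0.73] [0.48184765 0.34068616 0.03952455] 0.7674081621124087 [-0.86644985  0.581412    5.14594315]
```

View pics/w3.png

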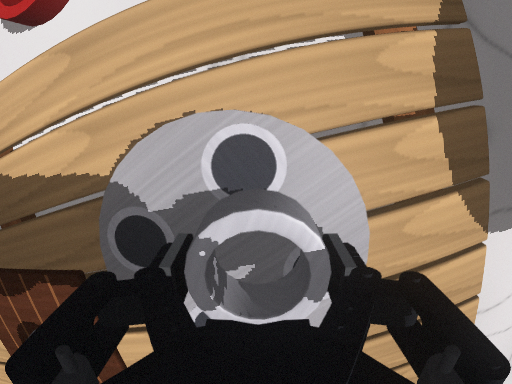

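Emit:
play_rows(
  increments=[
    [-10, 0, 0, 0, 0, 0, 0.5],
    [-20, 0, 0, 0, 0, 0, 0.5],
    [-40, 0, 0, 0, 0, 0, 0.5],
    [-50, 0, 0, 0, 0, 0, 0.5],
    [-50, 0, 0, 0, 0, 0, 0.5],
    [-50, 0, 0, 0, 0, 0, 0.5],
    [0, 0, 0, 0, 0, 0, 0.5],
  ],
  squeeze=50,
)

```text
clock: 7.55
tool_pos: [0.4829, 0.3414, 0.2636]
ee_rot: [-1.021, 1.31, 1.019]
wrist_force: [-0.4, 0.8, -1.3]
width: 0.763
```

```bash
python3 - <<'E'
from h import *
Rc,p,o=pose();print(o["joints"].round(2),p,o["width"],o["wrist_force"])
Rt=ori(-AX,GY);q=FOOT+np.array([0,-.002,.001])+.15*AX
print(q,plan(Rc,p,Rt,np.array([q[0],q[1],p[2]])))
E
```

```text
[ 0.48  0.33  0.15  1.38 -0.    0.73] [0.48294795 0.34137234 0.26360969] 0.7631672915307255 [-0.38931738  0.78620475 -1.2857238 ]
[ 0.54406266 -0.21663898  0.20590381] (array([  -1.6, -198.5, -525.1]), array([ -0.33,   0.23, -29.65]))
```

Emit:
play_rows(
  increments=[
    [0, -16.5, -43.8, 0, 0, 0, 0.5],
    [0, -16.5, -43.8, 0, 0, 0, 0.5],
    [0, -16.5, -43.8, 0, 0, 0, 0.5],
    [0, -16.5, -43.8, 0, 0, 0, 0.5],
    [0, -16.5, -43.8, 0, 0, 0, 0.5],
    [0, -16.5, -43.8, 0, 0, 0, 0.5],
    [0, -16.5, -43.8, 0, 0, 0, 0.5],
    [0, -16.5, -43.8, 0, 0, 0, 0.5],
    [0, -16.5, -43.8, 0, 0, 0, 0.5],
    [0, -16.5, -43.8, 0, 0, 0, 0.5],
    [0, -16.5, -43.8, 0, 0, 0, 0.5],
    [0, -16.5, -43.8, 0, 0, 0, 0.5],
    [0, 0, 0, 0, 0, -10, 0.5],
    [0, 0, 0, 0, 0, -10, 0.5],
    [0, 0, 0, 0, 0, -9.6, 0.5],
    [0, 0, 0, 0, 0, 0, 0.5],
  ],
)

```text
clock: 9.55
tool_pos: [0.5345, -0.2137, 0.2508]
ee_rot: [-1.266, 0.983, 0.637]
wrist_force: [-1.2, 0.6, -1.5]
width: 0.766
```

```bash
python3 - <<'E'
from h import *
from bench import viewer
Rc,p,o=pose();print(o["joints"].round(2),p,o["width"],o["wrist_force"])
c=viewer.camera("wrist");im=c["image"].copy();np.savez("w4.npz",**c,p=p,r=o["ee_rot"])
t=np.linspace(0,2*np.pi,60);e1=np.cross(GY,AX)
for s,r in((0.008,.036),(.038,.026),(.068,.0195),(.1,.009)):
    C=FOOT+s*AX
    for q in wproj(c,C+r*np.cos(t)[:,None]*GY+r*np.sin(t)[:,None]*e1,(p,o["ee_rot"])): cv2.circle(im,tuple(int(x) for x in q.round()),1,(255,0,0),-1)
cv2.imwrite("pics/w4.png",cv2.resize(im,None,fx=1.5,fy=1.5)[:,:,::-1])
s=viewer.camera("scene");np.savez("s4.npz",**s);cv2.imwrite("pics/s4.png",cv2.resize(s["image"][100:260,130:330],None,fx=3.5,fy=3.5)[:,:,::-1])
Rt=ori(-AX,GY);print(plan(Rc,p,Rt,FOOT+np.array([0,-.002,.001])+.12*AX))
E
```

```text
[-0.61 -0.07 -0.48  0.69  0.17 -0.31] [ 0.53454214 -0.21366751  0.25076456] 0.7659985608042457 [-1.20181835  0.57966707 -1.52707792]
(array([74.1, 12.3, -0.7]), array([-0.4 ,  0.06, -1.13]))
```

View pics/w4.png

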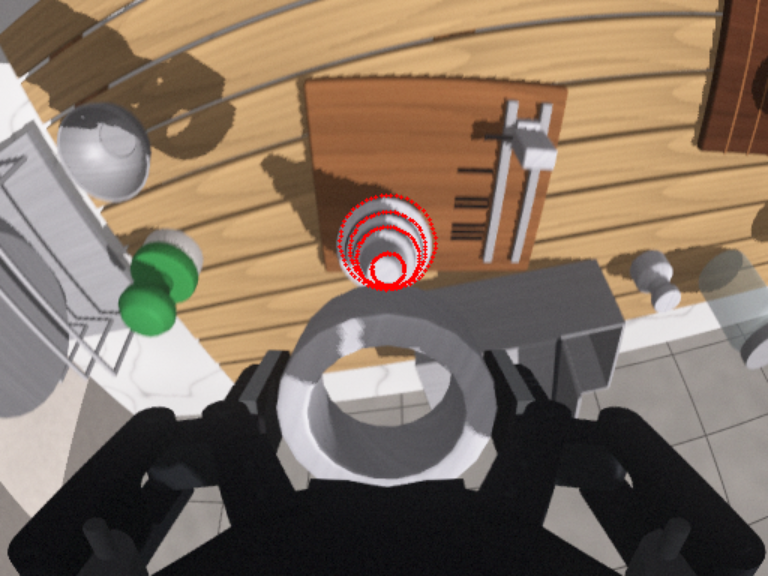

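View pics/s4.png

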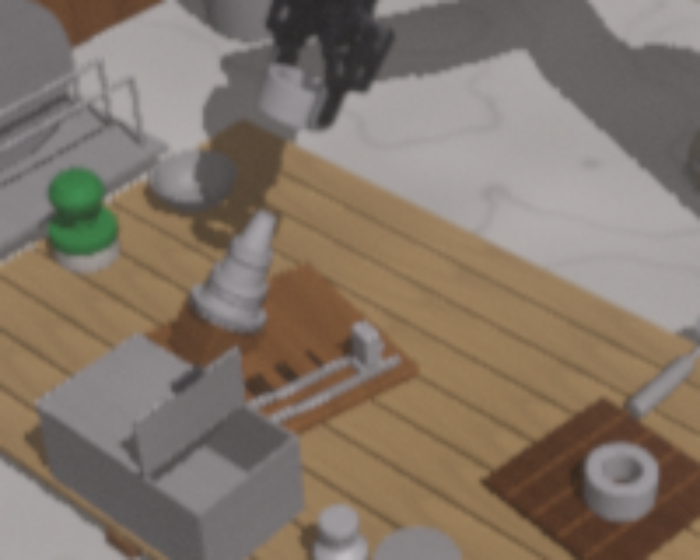

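```bash
python3 - <<'E'
from h import *
c=np.load("w4.npz");To=(c["p"],c["r"]);F=8
im=cv2.resize(c["image"][120:205,210:305],None,fx=F,fy=F-1,interpolation=cv2.INTER_CUBIC)
t=np.linspace(0,2*np.pi,60);e1=np.cross(GY,AX)
for off,col in ((np.zeros(3),(255,0,0)),):
  for s,r in((0.008,.036),(.1,.009)):
    C=FOOT+off+s*AX
    for q in wproj(c,C+r*np.cos(t)[:,None]*GY+r*np.sin(t)[:,None]*e1,To): cv2.circle(im,(int((q[0]-210+.5)*F),int((q[1]-120+.5)*(F-1))),2,col,-1)
cv2.imwrite("pics/z4.png",im[:,:,::-1])
E
```

```text
(no output)
```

View pics/z4.png

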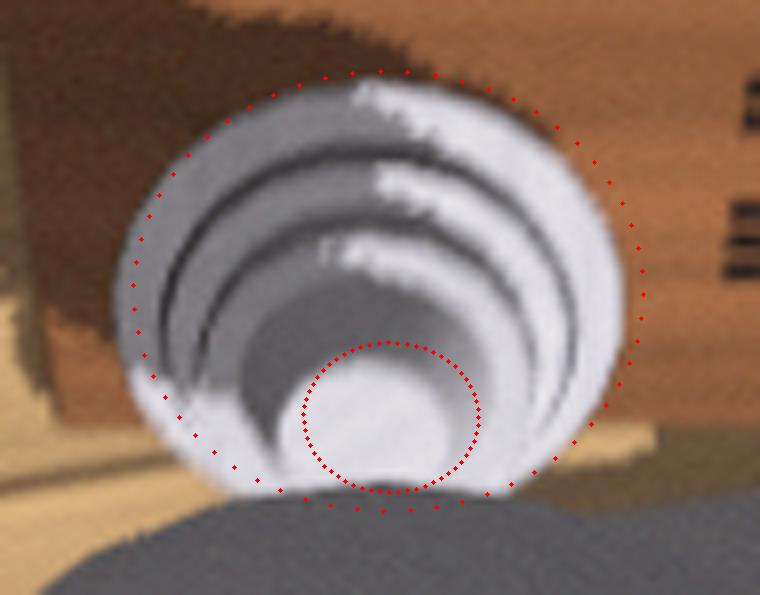

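```bash
python3 - <<'E'
from h import *
c=np.load("w4.npz");F=4
I=(np.zeros(3),np.zeros(3))
im=cv2.resize(c["image"][190:340,170:345],None,fx=F,fy=F,interpolation=cv2.INTER_CUBIC)
t=np.linspace(0,2*np.pi,90)
for x,r,col in((-.0325,.033,(255,0,0)),(-.0325,.023,(255,0,0)),(-.0005,.023,(0,200,0)),(-.0005,.033,(0,0,255))):
    for q in wproj(c,np.c_[x+0*t,r*np.cos(t),r*np.sin(t)],I): cv2.circle(im,(int((q[0]-170+.5)*F),int((q[1]-190+.5)*F)),2,col,-1)
cv2.imwrite("pics/z5.png",im[:,:,::-1])
E
```

```text
(no output)
```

View pics/z5.png

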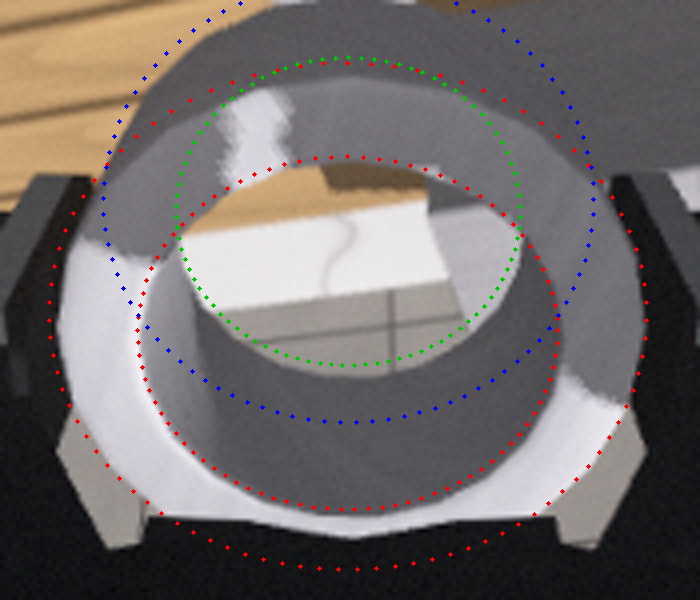

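Emit:
play_rows(
  increments=[
    [5, 6.6, -0.5, -0.4, 0, -1.1, 0.5],
    [15, 6.6, -0.5, 0, 0, 0, 0.5],
    [20, 0, 0, 0, 0, 0, 0.5],
    [20, 0, 0, 0, 0, 0, 0.5],
    [12, 0, 0, 0, 0, 0, 0.5],
    [0, 0, 0, 0, 0, 0, 0.5],
    [0, 0, 0, 0, 0, 0, 0.5],
  ],
)

```text
clock: 10.52
tool_pos: [0.5668, -0.2257, 0.1912]
ee_rot: [-1.29, 0.961, 0.615]
wrist_force: [-0.4, 0.6, -1.9]
width: 0.766
```

```bash
cat > look.py <<'E'
from h import *
from bench import viewer
import sys
tag=sys.argv[1]
Rc,p,o=pose();print(o["clock"],o["joints"].round(2),p,o["width"],o["wrist_force"].round(1))
c=viewer.camera("wrist");np.savez(f"w{tag}.npz",**c,p=p,r=o["ee_rot"])
d=p-FOOT;s=d@AX;l=d-s*AX
print("s",s*1000,"lateral tool y,z mm",(Rc.T@l*1000).round(2),"tilt",np.rad2deg(np.arccos(-Rc[:,0]@AX)), "turn to aligned",np.rad2deg(R.from_matrix(Rc.T@ori(-AX,GY)).as_rotvec()).round(2))
u0,v0,u1,v1,F=[int(x) for x in sys.argv[2:7]]
im=cv2.resize(c["image"][v0:v1,u0:u1],None,fx=F,fy=F,interpolation=cv2.INTER_CUBIC)
cv2.imwrite(f"pics/l{tag}.png",im[:,:,::-1])
E
python3 look.py 6 130 130 390 320 3
```

```text
10.525 [-0.6   0.02 -0.56  0.48  0.17 -0.31] [ 0.56675493 -0.22574037  0.19118556] 0.7658012873002383 [-0.4  0.6 -1.9]
s 125.75856256738874 lateral tool y,z mm [  0.2  -14.53  -5.25] tilt 0.7609274511211397 turn to aligned [ 0.2  -0.15  0.75]
```

View pics/l6.png

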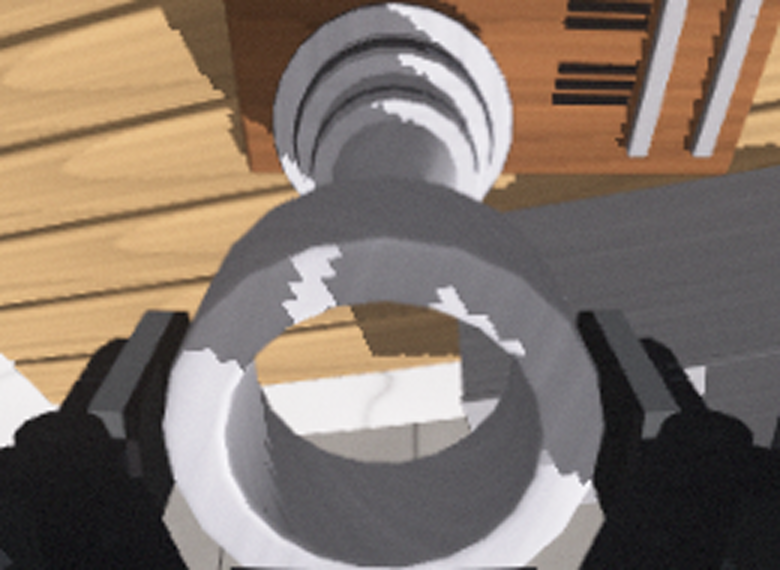

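Emit:
play_rows(
  increments=[
    [0, 0, 0, 0, 0, 0, 0.5],
  ],
)

```text
clock: 10.7
tool_pos: [0.5662, -0.2255, 0.1912]
ee_rot: [-1.29, 0.961, 0.615]
wrist_force: [0.9, 0.2, -0.8]
width: 0.766
```

```bash
python3 look.py 7 130 130 390 320 3
```

```text
10.7 [-0.6   0.02 -0.57  0.47  0.17 -0.31] [ 0.5661676  -0.22553925  0.19117612] 0.7662296025867844 [ 0.9  0.2 -0.8]
s 126.05975172782665 lateral tool y,z mm [  0.2  -13.99  -5.19] tilt 0.7863844268039384 turn to aligned [ 0.19 -0.16  0.77]
```

Emit:
play_rows(
  increments=[
    [0, 7, 1.5, 0.2, 0, 0.4, 0.5],
    [0, 7, 1.5, 0, -0.1, 0.4, 0.5],
    [0, 0, 0, 0, 0, 0, 0.5],
    [0, 0, 0, 0, 0, 0, 0.5],
  ],
)

```text
clock: 11.25
tool_pos: [0.555, -0.2195, 0.1832]
ee_rot: [-1.28, 0.97, 0.625]
wrist_force: [1.0, -0.4, -0.8]
width: 0.766
```

```bash
python3 look.py 8 130 130 390 320 3
```

```text
11.25 [-0.6   0.01 -0.59  0.48  0.17 -0.31] [ 0.55501621 -0.2194996   0.18321767] 0.7662295419890601 [ 1.  -0.4 -0.8]
s 125.3136492975678 lateral tool y,z mm [ 0.    0.61 -2.03] tilt 0.08981614651826779 turn to aligned [-0.02 -0.04 -0.08]
```

View pics/l8.png

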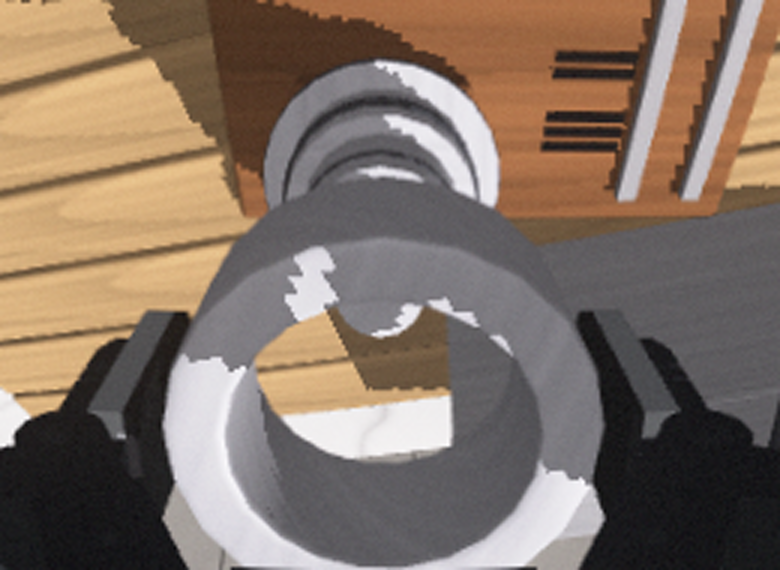

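Emit:
play_rows(
  increments=[
    [12, -0.5, 0, 0, 0, 0, 0.5],
    [14, 0, 0, 0, 0, 0, 0.5],
    [14, 0, 0, 0, 0, 0, 0.5],
    [0, 0, 0, 0, 0, 0, 0.5],
    [0, 0, 0, 0, 0, 0, 0.5],
  ],
)

```text
clock: 11.92
tool_pos: [0.5747, -0.2244, 0.1483]
ee_rot: [-1.279, 0.97, 0.626]
wrist_force: [-0.9, -0.3, -0.6]
width: 0.766
```

```bash
python3 look.py 9 130 130 390 320 3
```

```text
11.925 [-0.58  0.08 -0.6   0.38  0.16 -0.29] [ 0.57469603 -0.22436355  0.1482738 ] 0.7661553377381137 [-0.9 -0.3 -0.6]
s 84.91553180947227 lateral tool y,z mm [ 0.    0.53 -1.91] tilt 0.13914459347512234 turn to aligned [-0.02 -0.01 -0.14]
```

View pics/l9.png

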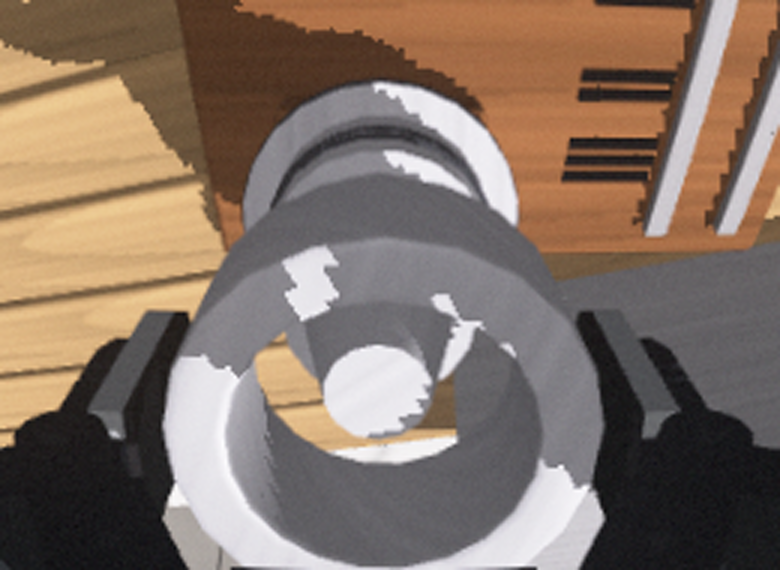

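```bash
python3 - <<'E'
from h import *
c=np.load("w9.npz");I=(np.zeros(3),np.zeros(3));px=np.array([130+377.5/3,130+391/3])-.33
o,w=wray(c,px,I);w=w[0];t=(-.0151-o[0])/w[0];print("tip in tool",(o+t*w)*1000)
# collar: top rim inner L/R 228..541, bottom rim extremes; outer L/R 165..603
for x,(L,Rr) in((-.0325,(228,541)),(-.0325,(165,603)),(-.0005,(256,514))):
    print("rim mid px",(L+Rr)/6+130-.33)
print("proj of axis pts",wproj(c,[[-.0325,0,0],[-.0005,0,0],[-.0325,-.001,0],[-.0005,-.001,0]],I))
# inner top rim bottom at row 562, inner bottom rim lowest row 463 
print("y rows rim", wproj(c,[[-.0325,-.023,0],[-.0005,-.023,0],[-.0325,-.024,0],[-.0005,-.024,0],[-.0325,.033,0],[-.0325,.032,0]],I)[:,1], 130+566/3-.33,130+463/3-.33,130+238/3-.33)
E
```

```text
tip in tool [-15.1         -1.17345248  -0.51138574]
rim mid px 257.83666666666664
rim mid px 257.67
rim mid px 258.0033333333334
proj of axis pts [[256.42680487 276.87517876]
 [256.63104632 244.81262515]
 [256.42881142 278.78218144]
 [256.63183075 246.48483266]]
y rows rim [316.89388525 280.89034863 318.45843667 282.34580624 205.27135861
 207.67636174] 318.33666666666664 284.0033333333334 209.0033333333333
```

Emit:
play_rows(
  increments=[
    [5, 0, -0.6, 0, 0, 0, 0.5],
    [5, 0, -0.4, 0, 0, 0, 0.5],
    [5, 0, 0, 0, 0, 0, 0.5],
    [0, 0, 0, 0, 0, 0, 0.5],
  ],
)

```text
clock: 12.48
tool_pos: [0.5815, -0.2271, 0.135]
ee_rot: [-1.279, 0.971, 0.626]
wrist_force: [-0.2, -1.0, -1.2]
width: 0.766
```

```bash
python3 look.py 10 130 130 390 320 3
```

```text
12.475 [-0.58  0.11 -0.61  0.35  0.16 -0.29] [ 0.58154042 -0.22711703  0.13498172] 0.7662177172132631 [-0.2 -1.  -1.2]
s 69.74889391840026 lateral tool y,z mm [ 0.    0.84 -2.9 ] tilt 0.15604246163741292 turn to aligned [-0.03 -0.02 -0.16]
```

View pics/l10.png

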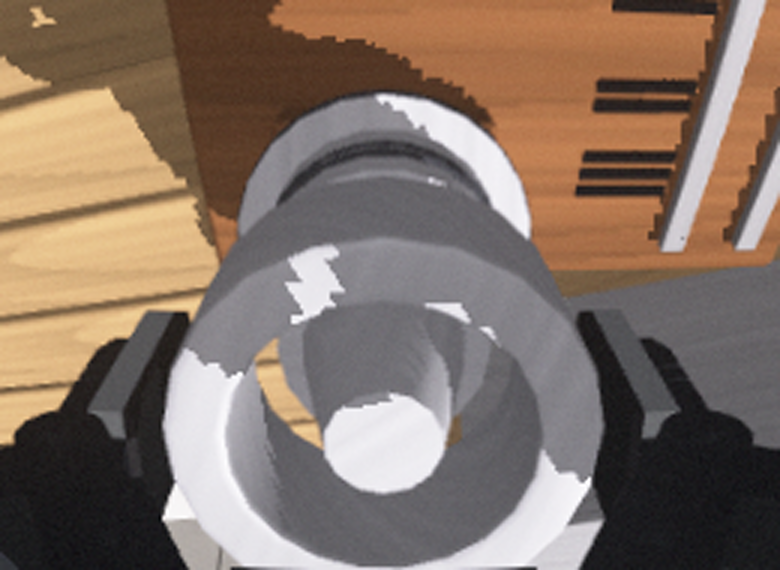

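```bash
python3 - <<'E'
from h import *
c=np.load("w10.npz");I=(np.zeros(3),np.zeros(3))
for a in ((384.5,442),):
  px=np.array([130+a[0]/3,130+a[1]/3])-.33
  o,w=wray(c,px,I);w=w[0];t=(-.0303-o[0])/w[0];print("tip in tool",(o+t*w)*1000)
E
```

```text
tip in tool [-30.3         -1.46122954   0.6172274 ]
```

Emit:
play_rows(
  increments=[
    [4, 0, 0, 0, 0, 0, 0.5],
    [4, 0, 0, 0, 0, 0, 0.5],
    [4, 0, 0, 0, 0, 0, 0.5],
    [0, 0, 0, 0, 0, 0, 0.5],
  ],
)

```text
clock: 13.02
tool_pos: [0.5874, -0.2286, 0.1247]
ee_rot: [-1.279, 0.971, 0.626]
wrist_force: [-0.9, 0.7, -0.1]
width: 0.767
```

```bash
python3 look.py 11 130 130 390 320 3
```

```text
13.025 [-0.58  0.14 -0.61  0.32  0.16 -0.29] [ 0.58739961 -0.22863014  0.12471554] 0.7670503063538573 [-0.9  0.7 -0.1]
s 57.83245547096941 lateral tool y,z mm [ 0.    0.74 -2.93] tilt 0.14328793268269974 turn to aligned [-0.02 -0.02 -0.14]
```

Sliding over the middle section freely; continue.

Emit:
play_rows(
  increments=[
    [4, 0, 0, 0, 0, 0, 0.5],
    [4, 0, 0, 0, 0, 0, 0.5],
    [4, 0, 0, 0, 0, 0, 0.5],
    [0, 0, 0, 0, 0, 0, 0.5],
  ],
)

```text
clock: 13.58
tool_pos: [0.5932, -0.2301, 0.1143]
ee_rot: [-1.279, 0.971, 0.626]
wrist_force: [0.4, -0.4, -0.6]
width: 0.768
```

```bash
python3 look.py 12 130 130 390 320 3
```

```text
13.575 [-0.57  0.16 -0.61  0.3   0.16 -0.28] [ 0.59321714 -0.23009598  0.11431897] 0.7683314538797515 [ 0.4 -0.4 -0.6]
s 45.8290802111874 lateral tool y,z mm [ 0.    0.74 -2.93] tilt 0.14155971800465242 turn to aligned [-0.02 -0.02 -0.14]
```

View pics/l12.png

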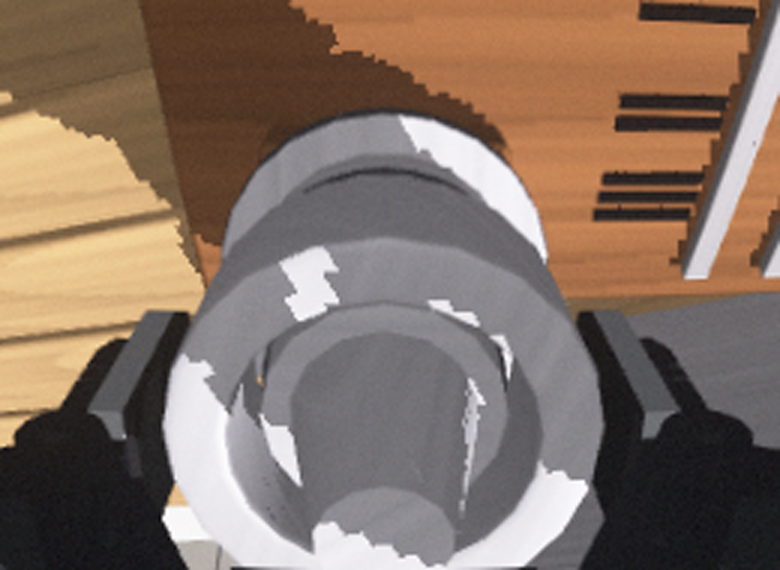

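Emit:
play_rows(
  increments=[
    [2.5, 0, 0, 0, 0, 0, 0.5],
    [2.5, 0, 0, 0, 0, 0, 0.5],
    [1, 0, 0, 0, 0, 0, 0.5],
    [0, 0, 0, 0, 0, 0, 0.5],
  ],
)

```text
clock: 14.12
tool_pos: [0.5962, -0.2309, 0.1096]
ee_rot: [-1.28, 0.97, 0.626]
wrist_force: [0.6, 0.9, -1.2]
width: 0.771
```

Emit:
play_rows(
  increments=[
    [1, 0, 0, 0, 0, 0, 0.5],
    [0, 0, 0, 0, 0, 0, 0.5],
  ],
)

```text
clock: 14.38
tool_pos: [0.5967, -0.2311, 0.1088]
ee_rot: [-1.28, 0.97, 0.626]
wrist_force: [1.3, 0.1, -1.6]
width: 0.761
```

Emit:
play_rows(
  increments=[
    [1, 0, 0, 0, 0, 0, 0.5],
    [0, 0, 0, 0, 0, 0, 0.5],
  ],
)

```text
clock: 14.62
tool_pos: [0.5972, -0.2312, 0.1079]
ee_rot: [-1.28, 0.97, 0.626]
wrist_force: [0.3, -0.5, -1.6]
width: 0.772
```

```bash
python3 look.py 13 130 130 390 320 3
```

```text
14.625 [-0.57  0.18 -0.62  0.28  0.16 -0.28] [ 0.59715973 -0.23120913  0.10785037] 0.7724004675001082 [ 0.3 -0.5 -1.6]
s 38.17951459675514 lateral tool y,z mm [ 0.    0.43 -3.04] tilt 0.1089611601158465 turn to aligned [-0.02 -0.03 -0.1 ]
```

Emit:
play_rows(
  increments=[
    [1, 0, 0, 0, 0, 0, 0.5],
    [0, 0, 0, 0, 0, 0, 0.5],
  ],
)

```text
clock: 14.92
tool_pos: [0.5977, -0.2313, 0.107]
ee_rot: [-1.28, 0.97, 0.626]
wrist_force: [0.6, 0.1, -1.3]
width: 0.771
```

Emit:
play_rows(
  increments=[
    [1, 0, 0, 0, 0, 0, 0.5],
    [0, 0, 0, 0, 0, 0, 0.5],
  ],
)

```text
clock: 15.18
tool_pos: [0.5979, -0.2314, 0.1067]
ee_rot: [-1.28, 0.97, 0.625]
wrist_force: [-5.6, 1.0, 4.5]
width: 0.762
```

```bash
python3 look.py 14 130 130 390 320 3
```

```text
15.175 [-0.57  0.18 -0.62  0.28  0.16 -0.28] [ 0.5978852  -0.23138023  0.10670191] 0.7620673091688022 [-5.6  1.   4.5]
s 36.812279414242354 lateral tool y,z mm [ 0.    0.36 -3.03] tilt 0.09843636692537178 turn to aligned [-0.02 -0.04 -0.09]
```

View pics/l14.png

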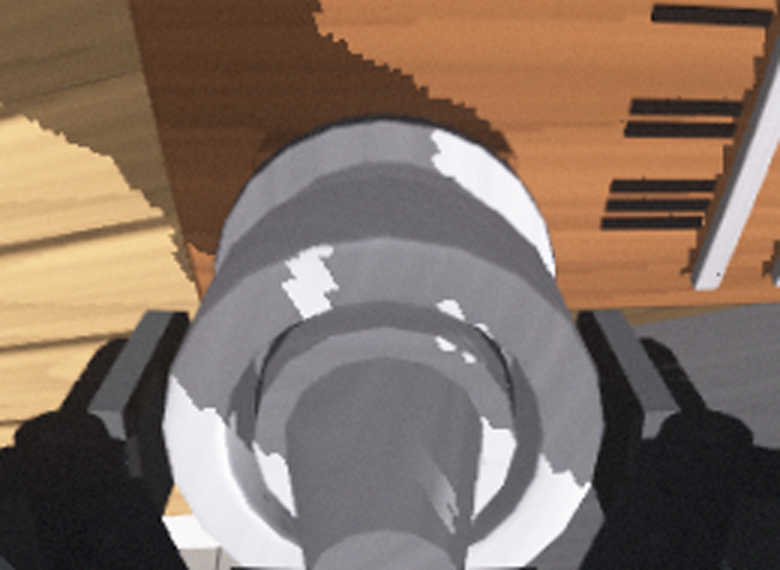

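Emit:
play_rows(
  increments=[
    [0.7, 0, 0, 0, 0, 0, 0.5],
    [0, 0, 0, 0, 0, 0, 0.5],
    [0, 0, 0, 0, 0, 0, 0.8],
    [0, 0, 0, 0, 0, 0, 0.9],
    [0, 0, 0, 0, 0, 0, 1],
    [0, 0, 0, 0, 0, 0, 1],
  ],
)

```text
clock: 15.98
tool_pos: [0.5985, -0.2316, 0.1054]
ee_rot: [-1.28, 0.97, 0.626]
wrist_force: [0.5, -0.5, 0.3]
width: 1.002
```

```bash
python3 look.py 15 130 130 390 320 3
```

```text
15.975 [-0.57  0.18 -0.62  0.27  0.16 -0.28] [ 0.59854252 -0.23157115  0.10542044] 1.0024255939755722 [ 0.5 -0.5  0.3]
s 35.36045964270282 lateral tool y,z mm [ 0.    0.4  -3.05] tilt 0.11085970876585828 turn to aligned [-0.02 -0.03 -0.11]
```

View pics/l15.png

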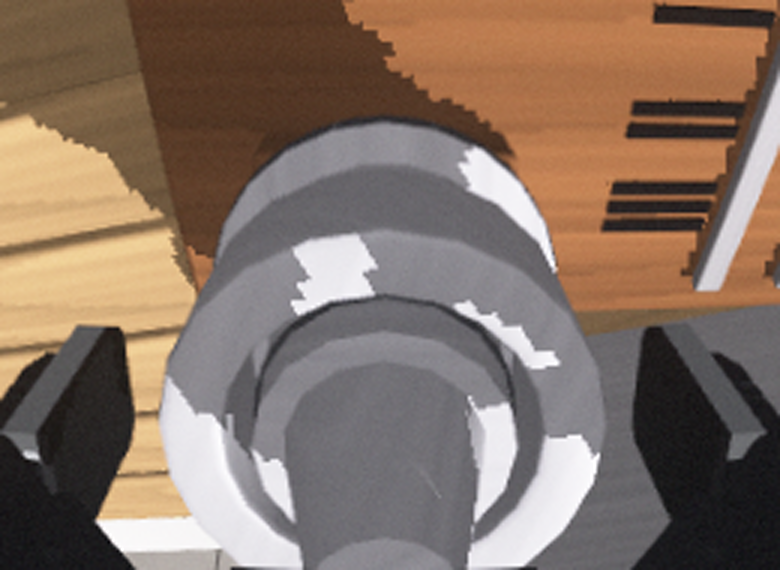

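Emit:
play_rows(
  increments=[
    [-10, 0, 0, 0, 0, 0, 1],
    [-20, 0, 0, 0, 0, 0, 1],
    [-30, 0, 0, 0, 0, 0, 1],
    [-40, 0, 0, 0, 0, 0, 1],
    [-30, 0, 0, 0, 0, 0, 1],
    [0, 0, 0, 0, 0, 0, 1],
    [0, 0, 0, 0, 0, 0, 1],
  ],
)

```text
clock: 16.9
tool_pos: [0.5355, -0.2155, 0.2181]
ee_rot: [-1.28, 0.97, 0.625]
wrist_force: [-0.3, -0.0, 0.6]
width: 0.999
```

```bash
python3 look.py 16 130 80 390 270 3; python3 - <<'E'
from h import *
from bench import viewer
c=viewer.camera("wrist");Rc,p,o=pose();To=(p,o["ee_rot"]);im=c["image"].copy()
t=np.linspace(0,2*np.pi,60);e1=np.cross(GY,AX);off=-.0022*GY+np.array([.0009,0,.0005])
for s,r in((.07,.033),(.07,.023),(.038,.033),(.008,.036)):
    for q in wproj(c,FOOT+off+s*AX+r*np.cos(t)[:,None]*GY+r*np.sin(t)[:,None]*e1,To): cv2.circle(im,tuple(int(x) for x in q.round()),0,(255,0,0),-1)
cv2.imwrite("pics/w17.png",cv2.resize(im[100:260,170:350],None,fx=4,fy=3.7)[:,:,::-1])
# pointer target pose
Rt=ori(np.array([0,0,-1.]),RG@np.array([-1,0,0.]));Rt2=ori(np.array([0,0,-1.]),RG@np.array([1,0,0.]))
print(o["joints"].round(2))
for A in(Rt,Rt2): print(plan(Rc,p,A,g2w([-.0515,.065,.2])))
E
```

```text
16.9 [-0.62 -0.06 -0.56  0.58  0.18 -0.32] [ 0.53554393 -0.21550549  0.21809729] 0.9989031580930924 [-0.3 -0.   0.6]
s 165.4488364152335 lateral tool y,z mm [ 0.    0.37 -2.93] tilt 0.09893921734231223 turn to aligned [-0.03 -0.04 -0.09]
[-0.62 -0.06 -0.56  0.58  0.18 -0.32]
(array([-10.4,  -8. , 107.7]), array([-87.82, -23.34,  23.37]))
(array([-10.4,  -8. , 107.7]), array([87.75, 23.36, 23.34]))
```

View pics/w17.png

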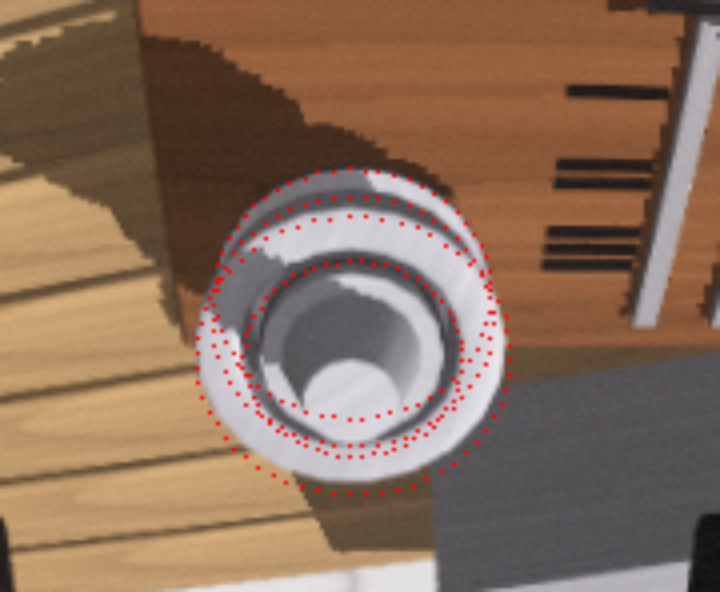

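Emit:
play_rows(
  increments=[
    [-5, 0, 0, 0, 0, 10, 1],
    [-5, 0, 0, 0, 0, 10, 1],
    [-5, 0, 0, 0, 0, 10, 1],
    [0, 0, 0, 10, 0, 0, 1],
    [0, 0, 0, 10, 0, 0, 1],
    [0, 0, 0, 10, 0, 0, 1],
    [0, 0, 0, 10, 0, 0, 1],
    [0, 0, 0, 10, 0, 0, 1],
    [0, 0, 0, 10, 0, 0, 0.7],
    [0, 0, 0, 10, 0, 0, 0.5],
    [0, 0, 0, 10, 0, 0, 0.5],
    [0, 0, 0, 10, 0, 0, 0.5],
    [0, 0, 0, 0, 0, 0, 0.5],
    [0, 0, 0, 0, 0, 0, 0.5],
  ],
)

```text
clock: 18.75
tool_pos: [0.5307, -0.2142, 0.2313]
ee_rot: [0.193, 1.565, -0.192]
wrist_force: [0.2, 0.4, 0.1]
width: 0.497
```

```bash
python3 - <<'E'
from h import *
from bench import viewer
Rc,p,o=pose();To=(p,o["ee_rot"]);c=viewer.camera("wrist");im=c["image"].copy()
B=np.array([[x,y,.0545] for x in(-.008,.008) for y in(-.012,.012)])+[-.0515,.065,0]
for q in wproj(c,[g2w(b) for b in B],To): cv2.circle(im,tuple(int(x) for x in q.round()),1,(255,0,0),-1)
cv2.imwrite("pics/w18.png",cv2.resize(im,None,fx=1.5,fy=1.5)[:,:,::-1]);np.savez("w18.npz",**c,p=p,r=o["ee_rot"])
Rt=ori(np.array([0,0,-1.]),RG@np.array([1,0,0.]));print(p,o["joints"].round(2),plan(Rc,p,Rt,g2w([-.0515,.065,.17])))
E
```

```text
[ 0.5307316  -0.21418973  0.23130417] [-0.52  0.31  0.04  1.31 -0.    1.29] (array([ 31.3, 107.8,   6.9]), array([ 0.14, -0.18, -0.01]))
```

View pics/w18.png

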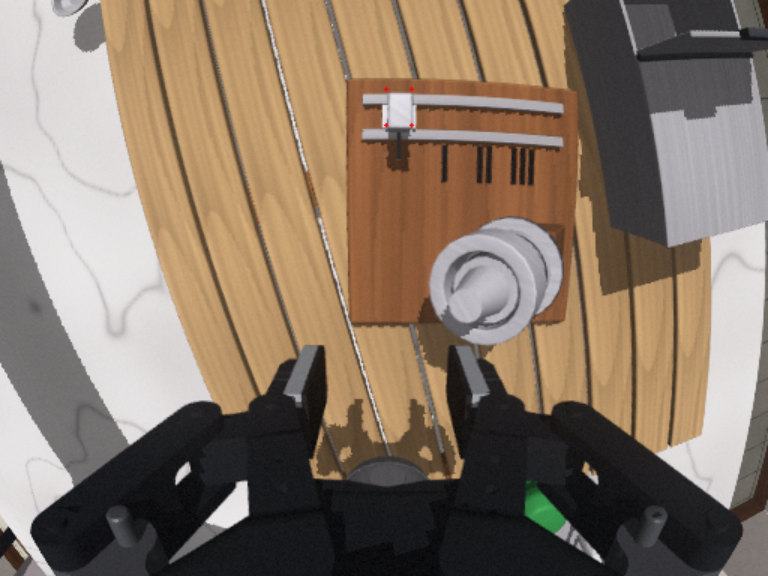

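Emit:
play_rows(
  increments=[
    [0, 26, 1.9, 0, 0, 0, 0.5],
    [0, 40, 3, 0, 0, 0, 0.5],
    [0, 39.6, 2, 0, 0, 0, 0.5],
    [31, 0, 0, 0, 0, 0, 0.5],
    [40, 0, 0, 0, 0, 0, 0.5],
    [20, 0, 0, 0, 0, 0, 0.5],
    [0, 0, 0, 0, 0, 0, 0.5],
    [0, 0, 0, 0, 0, 0, 0.5],
  ],
)

```text
clock: 19.8
tool_pos: [0.5639, -0.1139, 0.1421]
ee_rot: [0.194, 1.562, -0.195]
wrist_force: [0.5, -0.1, -0.2]
width: 0.501
```

```bash
cat > pt.py <<'E'
from h import *
from bench import viewer
import sys
Rc,p,o=pose();To=(p,o["ee_rot"]);c=viewer.camera("wrist")
cv2.imwrite(f"pics/p{sys.argv[1]}.png",cv2.resize(c["image"],None,fx=1.5,fy=1.5)[:,:,::-1])
Rt=ori(np.array([0,0,-1.]),RG@np.array([1,0,0.]));print(o["clock"],p,o["width"],o["wrist_force"].round(1),"gauge",((p-G0)@RG*1000).round(1),plan(Rc,p,Rt,g2w([-.0515,.063,.026])))
E
python3 pt.py 1
```

```text
19.8 [ 0.56389861 -0.11388928  0.14214508] 0.5014403210025714 [ 0.5 -0.1 -0.2] gauge [-50.5  62.5 112.1] (array([86.1,  0.5, -1. ]), array([ 0.  , -0.02,  0.02]))
```

View pics/p1.png

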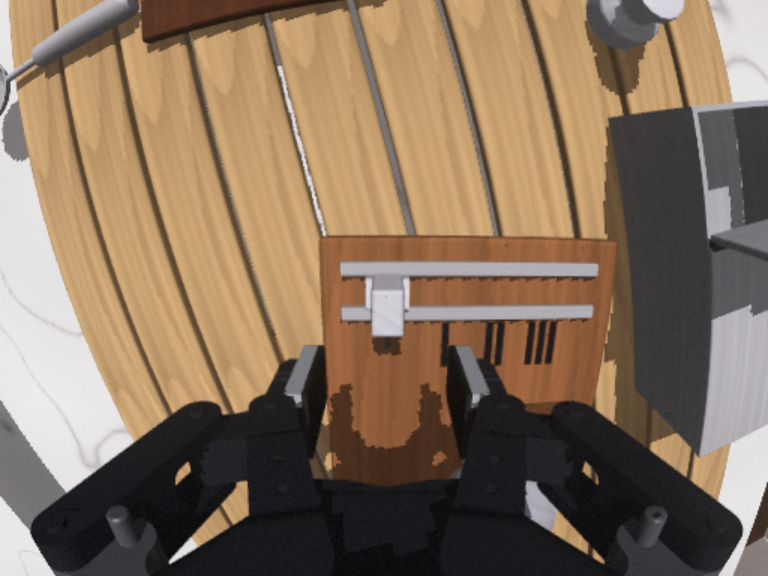

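Emit:
play_rows(
  increments=[
    [25, 0.5, 0, 0, 0, 0, 0.5],
    [25, 0, 0, 0, 0, 0, 0.5],
    [0, 0, 0, 0, 0, 0, 0.5],
    [0, 0, 0, 0, 0, 0, 0.5],
  ],
)

```text
clock: 20.35
tool_pos: [0.5643, -0.1135, 0.0927]
ee_rot: [0.194, 1.562, -0.195]
wrist_force: [0.4, 0.5, -0.0]
width: 0.502
```

```bash
python3 pt.py 2
```

```text
20.35 [ 0.564274   -0.11354327  0.09273042] 0.5023918347671287 [ 0.4  0.5 -0. ] gauge [-50.2  63.   62.7] (array([36.7,  0.1, -1.3]), array([-0.03,  0.02,  0.03]))
```

View pics/p2.png

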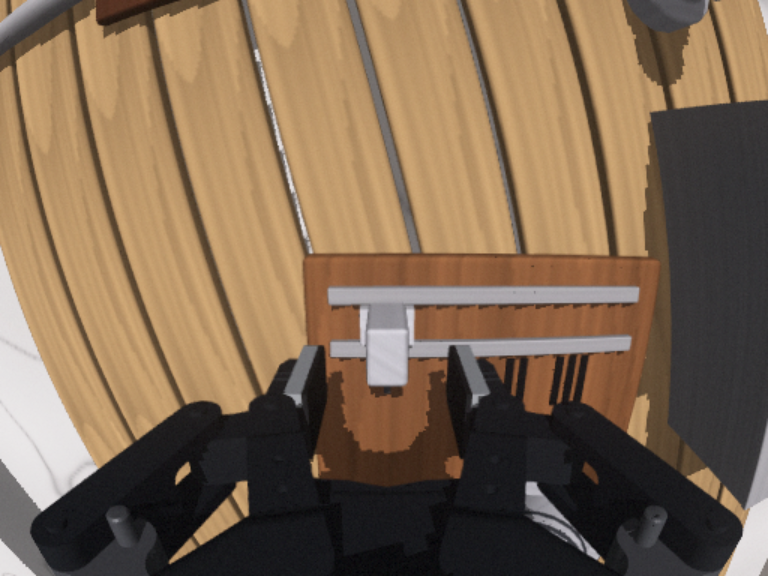

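Well centred. Descend and pinch.

Emit:
play_rows(
  increments=[
    [15, 0, 0, 0, 0, 0, 0.5],
    [12, 0, 0, 0, 0, 0, 0.5],
    [8, 0, 0, 0, 0, 0, 0.5],
    [0, 0, 0, 0, 0, 0, 0.5],
    [0, 0, 0, 0, 0, 0, 0.3],
    [0, 0, 0, 0, 0, 0, 0.2],
    [0, 0, 0, 0, 0, 0, 0.1],
    [0, 0, 0, 0, 0, 0, 0.1],
    [0, 0, 0, 0, 0, 0, 0.1],
    [0, 0, 0, 0, 0, 0, 0.1],
  ],
  squeeze=25,
)

```text
clock: 21.65
tool_pos: [0.5639, -0.1134, 0.0567]
ee_rot: [0.195, 1.562, -0.195]
wrist_force: [1.6, 0.4, 4.0]
width: 0.185
```

```bash
python3 pt.py 3
```

```text
21.65 [ 0.56387361 -0.11336263  0.05673262] 0.18477190922912484 [1.6 0.4 4. ] gauge [-50.6  63.   26.7] (array([ 0.7, -0. , -0.9]), array([-0.03, -0.02,  0.02]))
```

View pics/p3.png

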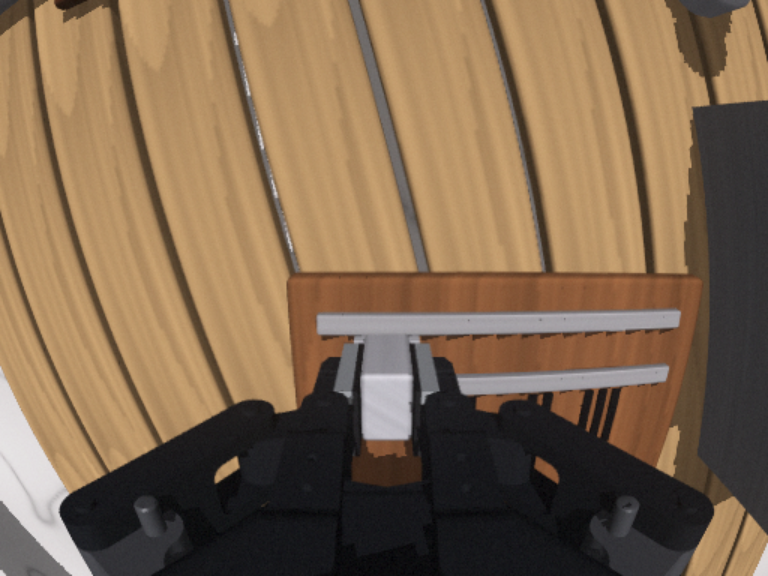

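Emit:
play_rows(
  increments=[
    [0, 0, 4, 0, 0, 0, 0.1],
    [0, 0, 8, 0, 0, 0, 0.1],
    [0, 0, 8, 0, 0, 0, 0.1],
    [0, 0, 8, 0, 0, 0, 0.1],
    [0, 0, 8, 0, 0, 0, 0.1],
    [0, 0, 8, 0, 0, 0, 0.1],
    [0, 0, 8, 0, 0, 0, 0.1],
    [0, 0, 7, 0, 0, 0, 0.1],
    [0, 0, 4.5, 0, 0, 0, 0.1],
    [0, 0, 0, 0, 0, 0, 0.1],
    [0, 0, 0, 0, 0, 0, 0.1],
  ],
)

```text
clock: 23.08
tool_pos: [0.6254, -0.1288, 0.0567]
ee_rot: [0.195, 1.563, -0.195]
wrist_force: [0.2, -0.5, 4.9]
width: 0.181
```

```bash
python3 pt.py 4
```

```text
23.075 [ 0.62536569 -0.12882456  0.05671465] 0.18139833133598304 [ 0.2 -0.5  4.9] gauge [12.8 63.1 26.7] (array([  0.8,  -0.2, -64.3]), array([-0.03, -0.03,  0.01]))
```

View pics/p4.png

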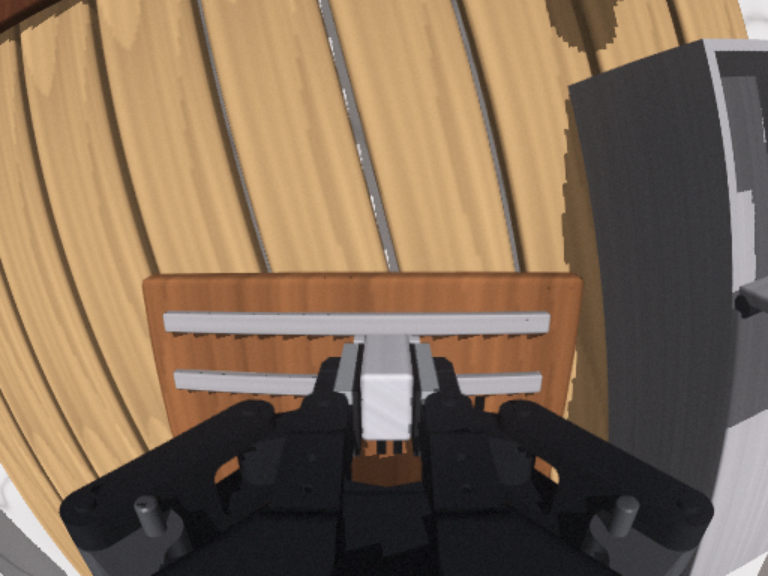

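Emit:
play_rows(
  increments=[
    [0, 0, 0, 0, 0, 0, 0.3],
    [0, 0, 0, 0, 0, 0, 0.5],
    [0, 0, 0, 0, 0, 0, 0.5],
    [-10, 0, 0, 0, 0, 0, 0.5],
    [-25, 0, 0, 0, 0, 0, 0.5],
    [-40, 0, 0, 0, 0, 0, 0.5],
    [-40, 0, 0, 0, 0, 0, 0.5],
    [-40, 0, 0, 0, 0, 0, 0.5],
    [0, -40, 0, 0, 0, 0, 0.5],
    [0, -40, 0, 0, 0, 0, 0.5],
    [0, 0, 0, 0, 0, 0, 0.5],
    [0, 0, 0, 0, 0, 0, 0.5],
  ],
)

```text
clock: 24.62
tool_pos: [0.6054, -0.2062, 0.2115]
ee_rot: [0.196, 1.563, -0.195]
wrist_force: [-0.8, 0.3, 0.5]
width: 0.502
```

```bash
python3 pt.py 5; python3 - <<'E'
from h import *
from bench import viewer
for n in("scene","top"):
    c=viewer.camera(n);np.savez(n+"9.npz",**c);W=cloud(c)
    a,b,d,e=(110,250,140,330) if n=="scene" else (110,250,230,400)
    cv2.imwrite(f"pics/f_{n}.png",cv2.resize(c["image"][a:b,d:e],None,fx=4,fy=4)[:,:,::-1])
E
```

```text
24.625 [ 0.60535096 -0.2061829   0.21152744] 0.5020558699097425 [-0.8  0.3  0.5] gauge [ 12.3 -16.8 181.5] (array([155.6,  79.7, -63.7]), array([-0.06, -0.09, -0.  ]))
```

View pics/p5.png

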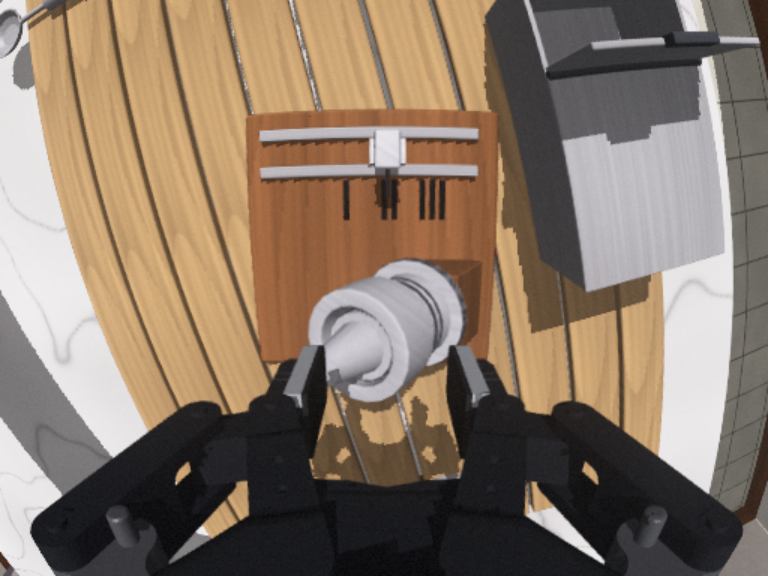

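View pics/f_scene.png

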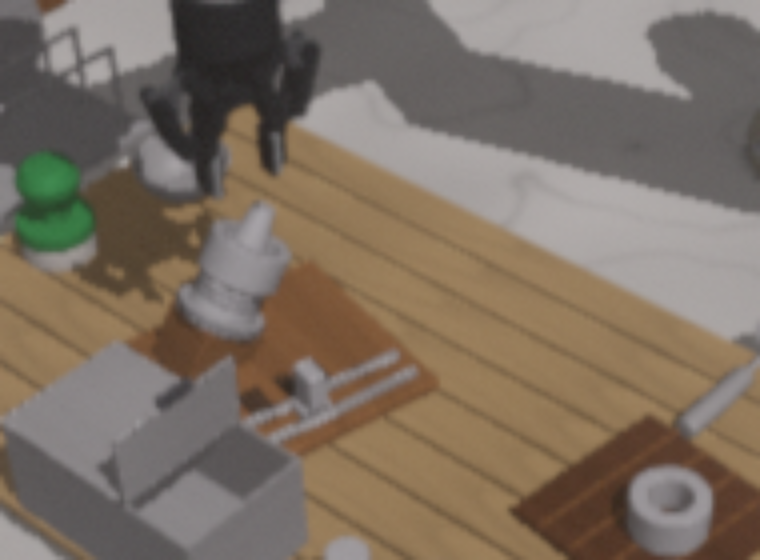

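View pics/f_top.png

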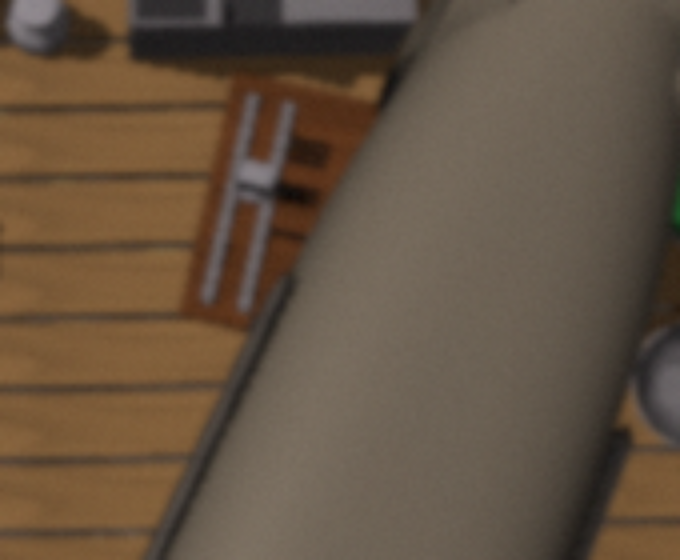

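```bash
python3 - <<'E'
from h import *
from scipy.optimize import least_squares
c=np.load("scene9.npz");W=cloud(c)[110:250,140:330].reshape(-1,3);W=W[~np.isnan(W[:,0])]
F=FOOT+np.array([.0006,-.0035,.0012])
d=W-F;s=d@AX;r=np.linalg.norm(d-s[:,None]*AX,axis=1)
for a in np.arange(0,.11,.006):
    k=(s>=a)&(s<a+.006)&(r<.045);print(round(a*1000),k.sum(),(np.median(r[k])*1000).round(1) if k.sum() else None)
k=(r<.04)&(s>.042)&(s<.066)&(r>.027);P=W[k]
# cylinder fit, r=33, free axis
def f(x):
    A=AX+x[2]*GY+x[3]*np.cross(GY,AX);A/=np.linalg.norm(A);o=F+.054*AX+x[0]*GY+x[1]*np.cross(GY,AX)
    d=P-o;return np.linalg.norm(d-(d@A)[:,None]*A,axis=1)-.033
q=least_squares(f,np.zeros(4),loss="soft_l1",f_scale=.001);print("shift,tilt",q.x.round(4),len(P))
E
```

```text
0 36 35.0
6 73 32.4
12 37 27.3
18 32 26.3
24 28 26.5
30 31 25.7
36 20 28.7
42 35 31.1
48 40 30.7
54 39 30.8
60 40 31.4
66 92 27.8
72 31 15.1
78 17 11.6
84 16 10.9
90 12 11.5
96 18 7.6
102 2 11.1
108 0 None
shift,tilt [-0.0017 -0.0019  0.0275  0.0366] 147
```

```bash
python3 -c "
from bench import robot
print(robot.job_done())"
```

```text
the job is handed in; nothing more can be done
None
```

The collar on the idli plate was the large one (46 mm bore). I slid it down the cone onto the middle step, let go, and set the pointer to the two-bar mark. I handed the job in at about 25 s; the system reported no verdict.

**Collar:**
- It met the step at about 7 N before I opened the gripper.
- In the final scene depth it spans about 38 to 70 mm up the cone's axis, which fits the middle step.
- A rough cylinder fit gave about 0.05 rad of tilt, inside the 0.12 rad limit but near the noise. The wrist view shows the collar concentric with the cone.

**Pointer:** The wrist view shows it level with the two bars, about 12.5 mm along the gauge's x, or about 0.075 m of travel.

**Other things:** In the final scene view the small collar is still on the trivet. Nothing showed that a bystander had moved, though I did not measure their positions again. The gripper was clear of everything.

**Disagreements:**
- **Cone position:** The cameras differed by up to about 4 mm sideways, so I lined up the collar by the wrist view.
- **Final top view:** The arm hid the cone, so that view confirms only the pointer.

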